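# Lay a closed power module heavy end down in a rocking tray

## Task

One end of the plain grey module hides its transformer and is heavy, but nothing on the outside shows which. Pick the module up, feel which end hangs heavy, and lay it gently into the tipped aluminium tray with the heavy end at the tray's low end, so that the tray stays tipped as it is; laid the wrong way round the tray swings over, and that must not happen at any time. Let go and leave the parts lying around where they are.

Things in the scene. Friction and masses are not known exactly. Their poses are not given: they have to be found in the camera images.
- module: plain grey closed box, black seam, alike at both ends, 150 long (x) x 44 wide (y) x 36 high (z), about 0.39 kg, lying flat on the bench. Origin: centre of the underside. Its centre of mass lies about 29 mm from the middle towards one end; which end (+x or -x) changes from start to start and the pose does not tell. Gripped in the middle it loads the grip with about 0.11 N m, heavy end down.
- tray_seat (a point): centre of the flat tray bed on which the module's underside shall lie, 76 mm above the bench. x: up the slope along the bed (-x = low end, robot's side), y across, z square to the bed; slope 26 degrees. Pocket 158 mm (x) by 50 mm (y) between 12 mm high end lips and four 4 mm thick corner cheeks, which reach 24 mm in from the lips: long sides open for fingers in the middle 110 mm.
- tray (a joint): hinge of the tray, across it 7 mm below the bed centre: 0 rad = tipped down to the low end (rests there, held by a weak spring of 0.012 N m); grows to 0.65 rad as the tray swings over to the other side.
- cap_big: bystander: standing can capacitor, 22 mm across, 36 high; origin centre of underside
- wick_reel: bystander: flat round reel, 41 mm across, 15 high; origin centre of underside
- transformer: bystander: small open-frame transformer 44 x 54 x 43 mm; origin centre of underside
- tape_roll: bystander: roll of tape, 62 mm across, 19 high; origin centre of underside
- stand: the tray's dark steel stand, fixed to the bench: foot 120 x 96 x 10 mm, a clevis under the middle of the tray bed, 41 mm wide, with the hinge, and a post under the low end. The tray bed is 172 x 44 x 5 mm. Origin: centre of the foot's underside; x points to the tray's high end, z up.
- terminal_strip: bystander: screw terminal strip 12 x 50 x 15 mm (x, y, z); origin centre of underside

How it is judged:
By the outcome, as a careful person would: the job done as asked, in the order asked, and still so for the second after the job is handed in, with the robot touching nothing.
It also fails if it takes over 42 s, if anything falls off the work surface, if the arm or the gripper's body presses on something with over 40 N, if the wrist force passes 120 N, or if a joint passes its speed limit or range.

## Robot

A 6-joint arm with a two-finger parallel gripper is mounted at the origin on a cart in front of the work surface, level with it; the furniture and walls round the work are solid. World frame = base frame: x ahead of the robot, y to its left, z up, the work surface at z = 0. Lengths are in m, angles in rad, forces in N, time in s.
With the tool pointing down it reaches from about 0.225 to 0.725 m from the base axis. Payload 3.1 kg.
Tool frame: the origin (TCP) lies on the centre line of the jaws, within the pads' length; the fingertips stand 8 mm ahead of it and the grasp point (between the pads) lies 11 mm behind it; z points along the fingers, y is the line along which they close (so a half turn about z gives the same grasp; the last joint's range is limited). The gripper opens to 85 mm and grips with 20 to 120 N. Pads are 22 mm wide; open, the fingers measure 114 mm over their backs; the gripper's body (76 mm by 85 mm) begins 54 mm behind the grasp point. The pads swing forward as they close: fully open they stand 13 mm farther back than shut.
Start: joints at [1.207, 0.048, 0.099, 1.622, 0, 1.443], TCP at [0.123, 0.51, 0.239] pointing down, gripper open.
Joint ranges: [-2.91, 2.91], [-0.99, 1.94], [-1.21, 1.42], [-2.12, 2.29], [-1.49, 1.47], [-3.14, 3.14]. Speed limits (rad/s): [2.79, 2.79, 3.14, 3.14, 3.14, 3.14].

## Interface

Orientations are given as a rotation vector (axis times angle).
In Python, from rig import observe, camera, job gives the robot as it stands.
- The arm moves only by the tool send_rows, never from a script. Its argument "motion" is a list of rows, each an object of numbers: "hand": the finger opening in mm, from 0 to 85.4; "dx", "dy", "dz": the shift along the world's x, y, z in mm; "ax", "ay", "az": the turn, a rotation vector about the world's x, y, z in degrees. In form: [{"hand": .., "dx": .., "dy": .., "dz": .., "ax": .., "ay": .., "az": ..}, ...]. A call has 1 to 20 rows; each row is the pose to reach, as a shift and turn from the pose commanded when the call began; what a row does not reach only later rows make up. A row lasts 1/10 s, in which the tool goes at most 50 mm and 8.59 degrees, less where a joint would pass 70% of its speed; a pose out of reach is approached as far as the arm can. A call with a gripper value outside its range is refused whole. The fingers move at their own pace and stop on an object; the grip force is fixed at half the most. Time passes only in rows, so rows that repeat a pose let the fingers close. It gives the time, the measured TCP pose, the force, the opening and the grip force at its end, in the units of the state.
- observe(): the state, without advancing time (a new reading comes with each control period).
- camera(name): name is "scene" or "top" or "wrist"; returns a dict with "frame" (480x640x3 uint8, red, green, blue), "range_z" (480x640 float32, m along the optical axis (not along the pixel's ray), 0 where there is no reading), "mtx" (3x3 intrinsics, pixels), "camera_from_world" (4x4, takes a point from world to camera coordinates); the wrist camera has in their place "tool_from_camera" (4x4, takes a point from camera to tool coordinates, whose origin is the TCP and whose axes are the flange's). Camera axes: x right, y down, z forward; pixel columns grow to the right and rows downward; lengths in m; the calibration is good to about 2 mm. A picture is of the moment at which its call begins: read the wrist's pose just before it.
- job.finish_job(): hands the job in; it is judged then, once.
The state is a dict: "clock": time; "qpos": joint angles; "qd": joint speeds; "joint_efforts": joint torques, N m; "ee_pos": TCP position; "tool_rot": TCP orientation; "contact_force": force on the tool from outside, world axes, zero at the start; "wrist_torque": the same for the moment, N m; "gripper_width": opening from 0.0 (shut) to 1.0 (fully open); "gripper_force": force on a finger pad.
Only numpy, scipy, OpenCV 4.12 (cv2) and the standard library are available. Lean on these libraries where they do the work, as an engineer would, in place of code of your own. Each camera call takes 0.05 s, during which the arm holds its last target. There are 200 camera calls.

## Working session

There is one attempt and no reset: what is moved stays moved. The work goes in short steps, Python scripts to look and compute and a tool call to move; the robot and the scene stay as the last step left them, time stands still between calls to the robot, and variables do not carry over. Pictures are saved under pics/ and viewed, at most 10 in all, crops included, and the job is handed in when it is done.

Besides the shell and the picture viewer there is one more tool, called after "Request:" by a JSON object that holds its "op" and its "data", one argument or row to a line. send_rows: Moves the arm, as the interface text tells. Its arguments: {"type":"object","properties":{"motion":{"type":"array","items":{"type":"object","properties":{"hand":{"type":"number"},"dx":{"type":"number"},"dy":{"type":"number"},"dz":{"type":"number"},"ax":{"type":"number"},"ay":{"type":"number"},"az":{"type":"number"}}}}},"required":["motion"]}

```bash
mkdir -p pics; python3 - <<'E'
from rig import observe,camera
import cv2,numpy as np,pickle
s=observe();print(s)
d={n:camera(n) for n in("scene","top")}
pickle.dump(d,open('d.pkl','wb'))
for n in d:
    cv2.imwrite(f'pics/{n}0.png',d[n]["frame"][:,:,::-1]); print(n,d[n]["mtx"],d[n]["camera_from_world"])
E
```

```text
{'clock': 0.0, 'qpos': array([ 1.20722545e+00,  4.87425151e-02,  9.75644362e-02,  1.62199786e+00,
       -2.04447789e-06,  1.44302360e+00]), 'qd': array([-0.00033562, -0.0015248 , -0.00080778, -0.00099547, -0.00102832,
        0.00062548]), 'joint_efforts': array([ 1.92211119e-03, -3.38778126e+01,  3.20016325e+01,  2.03685486e-02,
       -1.05204310e-05,  3.46875723e-06]), 'ee_pos': array([0.12243295, 0.50990473, 0.23810468]), 'tool_rot': array([-0.36946529, -3.11920873,  0.00362577]), 'contact_force': array([ 0.11319258, -0.03700362, -0.23123494]), 'wrist_torque': array([ 0.04359663, -0.02943705, -0.04768523]), 'gripper_force': 0.0, 'gripper_width': 0.99420675728211}
scene [[470.00946111   0.         316.30469546]
 [  0.         470.00946111 243.80549918]
 [  0.           0.           1.        ]] [[ 0.67435014 -0.73840758 -0.00247855 -0.37739841]
 [-0.30511383 -0.27558518 -0.91156918  0.22994735]
 [ 0.67242654  0.61547304 -0.41113926  0.4985563 ]
 [ 0.          0.          0.          1.        ]]
top [[524.58806941   0.         321.78154329]
 [  0.         524.58806941 242.4492121 ]
 [  0.           0.           1.        ]] [[-2.29544651e-02 -9.99735667e-01 -1.29979364e-03  1.82094526e-02]
 [-9.97071711e-01  2.29881250e-02 -7.29352427e-02  5.55349444e-01]
 [ 7.29458433e-02 -3.78202015e-04 -9.97335832e-01  8.94101451e-01]
 [ 0.00000000e+00  0.00000000e+00  0.00000000e+00  1.00000000e+00]]
```

View pics/top0.png

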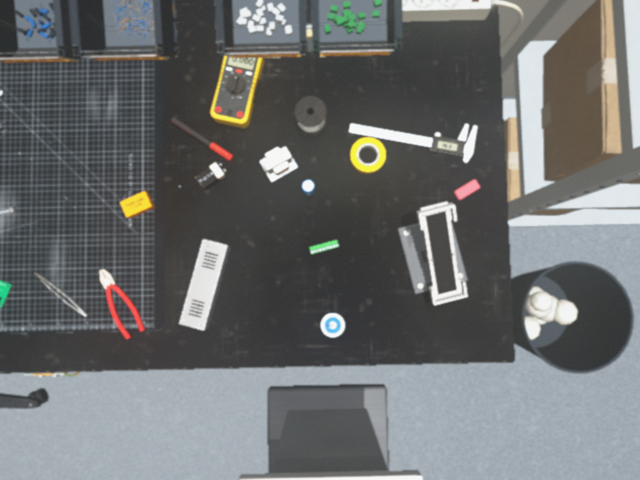

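View pics/scene0.png

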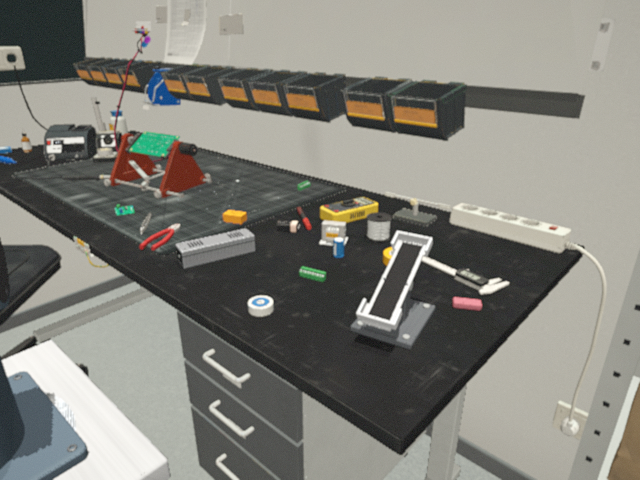

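The top view shows the module at about (204,284), long axis near vertical. The tray is at (442,253), low end towards (448,298), with the stand to its left at (413,262). The bystanders are well clear of the module.

```bash
cat > h.py <<'E'
import numpy as np,cv2
def cloud(c,tw=None):
    z=c["range_z"];v,u=np.indices(z.shape);K=c["mtx"]
    P=np.stack([(u-K[0,2])/K[0,0]*z,(v-K[1,2])/K[1,1]*z,z,np.ones_like(z)],-1)
    M=np.linalg.inv(c["camera_from_world"]) if tw is None else tw
    return (P@M.T)[...,:3]
def ray(c,p,h):
    M=np.linalg.inv(c["camera_from_world"]);d=M[:3,:3]@np.linalg.inv(c["mtx"])@[p[0],p[1],1];o=M[:3,3]
    return o+d*(h-o[2])/d[2]
def rect(m):
    cs,_=cv2.findContours(m.astype(np.uint8),cv2.RETR_EXTERNAL,cv2.CHAIN_APPROX_NONE)
    return cv2.minAreaRect(max(cs,key=cv2.contourArea))
E
python3 - <<'E'
from h import *
import pickle
d=pickle.load(open('d.pkl','rb'));c=d["top"];W=cloud(c)
print('bench z',np.median(W[380:385-20:-1,250:300,2]))
v,u=np.indices((480,640))
roi=(u>165)&(u<240)&(v>225)&(v<340)
m=roi&(W[...,2]>0.025)&(c["range_z"]>0)
print('module top z',np.median(W[m][:,2]),m.sum())
m2=roi&(c["frame"].min(-1)>90)
for q in(m,m2):
    r=rect(q);b=np.array([ray(c,p,.036) for p in cv2.boxPoints(r)]);print(r);print(b.round(4),b.mean(0).round(4),np.linalg.norm(b[0]-b[1]),np.linalg.norm(b[1]-b[2]))
# tray
roi=(u>405)&(u<480)&(v>195)&(v<312)
w=roi&(c["range_z"]>0)&(c["frame"].min(-1)>150)
r=rect(w);print('tray',r,[ (W[int(round(p[1])),int(round(p[0]))]).round(4) for p in cv2.boxPoints(r)])
bed=roi&(c["range_z"]>0)&(W[...,2]>.03)&(c["frame"].max(-1)<70)
P=W[bed];n=len(P);
for _ in range(5):
    A=np.c_[P[:,:2],np.ones(len(P))];k=np.linalg.lstsq(A,P[:,2],rcond=None)[0];e=P[:,2]-A@k;P=P[abs(e)<2*e.std()+5e-4]
print('bed',n,len(P),k,'slope',np.degrees(np.arctan(np.hypot(*k[:2]))),'yaw',np.degrees(np.arctan2(k[1],k[0])),P.mean(0),e.std())
g=cv2.resize(c["frame"][190:320,390:490],None,fx=5,fy=4.6,interpolation=cv2.INTER_CUBIC);cv2.imwrite('pics/tray.png',g[:,:,::-1])
E
```

```text
bench z -0.7602054519841235
module top z 0.03537537485062481 2353
((203.3050079345703, 284.3045349121094), (26.80381202697754, 88.80455017089844), 15.708637237548828)
[[0.4225 0.2515 0.036 ]
 [0.567  0.2099 0.036 ]
 [0.5535 0.1657 0.036 ]
 [0.4094 0.2079 0.036 ]] [0.4881 0.2087 0.036 ] 0.1503074819177964 0.04613352687427471
((203.1298065185547, 284.0363464355469), (28.696327209472656, 90.90380096435547), 15.64224624633789)
[[0.4217 0.2538 0.036 ]
 [0.5696 0.2113 0.036 ]
 [0.5552 0.1641 0.036 ]
 [0.4077 0.207  0.036 ]] [0.4886 0.209  0.036 ] 0.15387904475473538 0.04939953035495638
tray ((443.32427978515625, 252.44595336914062), (100.94097900390625, 38.304962158203125), 80.53767395019531) [array([ 0.6182, -0.1641,  0.0032]), array([ 6.279e-01, -2.332e-01, -1.000e-04]), array([ 0.4508, -0.2566, -0.0024]), array([ 0.4417, -0.1889, -0.0026])]
bed 23 20 [-0.02372949 -0.30217301 -0.00264062] slope 16.86222977826577 yaw -94.49019319933554 [ 0.51685878 -0.17176615  0.03699768] 0.002865770024205908
```

View pics/tray.png

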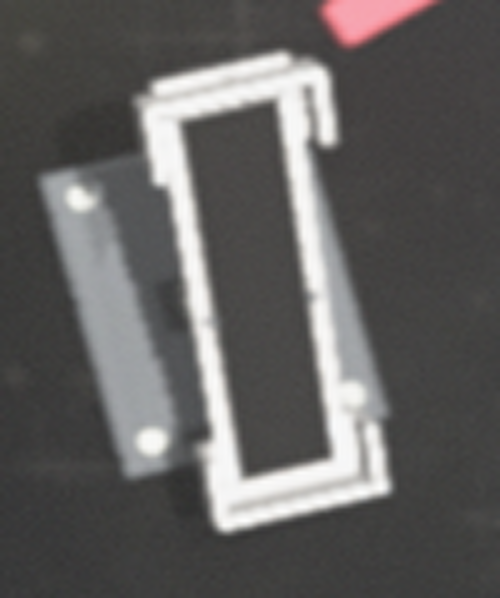

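The tray's bed has a bright border and a dark middle. The high end is at the top (about (442,205) in the full picture) and the low end at the bottom (about (450,300)). It is turned by about 10°. Next I fit the bed plane and edges from the depth.

```bash
python3 - <<'E'
from h import *
import pickle
d=pickle.load(open('d.pkl','rb'))
rng=np.random.default_rng(0)
for n in d:
    c=d[n];W=cloud(c);z=c["range_z"]
    m=(z>0)&(W[...,0]>.4)&(W[...,0]<.68)&(W[...,1]<-.13)&(W[...,1]>-.29)&(W[...,2]>.02)&(W[...,2]<.16)
    P=W[m];best=0
    for _ in range(800):
        a=P[rng.choice(len(P),3,False)];nn=np.cross(a[1]-a[0],a[2]-a[0]);L=np.linalg.norm(nn)
        if L<1e-5: continue
        nn/=L
        if abs(nn[2])<.8 or abs(nn[2])>.97: continue
        i=abs((P-a[0])@nn)<.002
        if i.sum()>best: best=i.sum();I=i
    Q=P[I];ctr=Q.mean(0);nn=np.linalg.svd(Q-ctr)[2][2];nn*=np.sign(nn[2])
    print(n,len(P),best,'slope',np.degrees(np.arccos(nn[2])),'uphill yaw',np.degrees(np.arctan2(-nn[1],-nn[0])))
    mm=np.zeros(z.shape,bool);mm[m]=I
    r=rect(cv2.morphologyEx(mm.astype(np.uint8),cv2.MORPH_CLOSE,np.ones((5,5))))
    Mi=np.linalg.inv(c["camera_from_world"]);o=Mi[:3,3]
    def cast(p,off=0):
        dd=Mi[:3,:3]@np.linalg.inv(c["mtx"])@[p[0],p[1],1];return o+dd*(((ctr+nn*off-o)@nn)/(dd@nn))
    B=np.array([cast(p) for p in cv2.boxPoints(r)]);print(r,'\n',B.round(4),B.mean(0).round(4),[np.linalg.norm(B[i]-B[i-1]).round(4) for i in range(4)])
    # edges of plane-inlier points in bed axes
    h=-nn[:2]/np.hypot(*nn[:2]);ex=np.r_[h*nn[2],np.hypot(*nn[:2])];ey=np.cross(nn,ex)
    R=Q-ctr;print('ctr',ctr,'x ext',np.percentile(R@ex,[0,1,99,100]).round(4),'y',np.percentile(R@ey,[0,1,99,100]).round(4))
    # stand foot top z .01
    f=(z>0)&(W[...,0]>.4)&(W[...,0]<.68)&(W[...,1]<-.12)&(W[...,1]>-.3)&(abs(W[...,2]-.01)<.004)
    F=W[f];print('foot',f.sum(),cv2.minAreaRect(F[:,:2].astype(np.float32)) if f.sum() else 0)
    if n=='top':
        for q in('lo','mid','hi'):
            print(q)
        for row in range(205,300,12): print(row,[tuple((W[row,col]*1e3).round().astype(int)) for col in range(416,476,6)])
E
```

```text
scene 3526 2520 slope 26.1438383382731 uphill yaw 13.456656074442986
((396.68743896484375, 278.2262268066406), (37.55560302734375, 90.77294158935547), 23.28606605529785) 
 [[ 0.4587 -0.1805  0.0447]
 [ 0.604  -0.1397  0.1187]
 [ 0.6042 -0.204   0.1114]
 [ 0.4649 -0.2357  0.0413]] [ 0.533 -0.19   0.079] [np.float64(0.0556), np.float64(0.1681), np.float64(0.0647), np.float64(0.1591)]
ctr [ 0.52597907 -0.19207709  0.07547116] x ext [-0.0838 -0.0822  0.0825  0.0853] y [-0.0295 -0.0235  0.0248  0.028 ]
foot 1613 ((0.5612385272979736, -0.21486049890518188), (0.0948200672864914, 0.2140405923128128), 79.64817810058594)
top 3092 2144 slope 26.15852278697233 uphill yaw 13.43623467292146
((440.83782958984375, 251.0270233154297), (95.3514175415039, 35.8389778137207), 80.53767395019531) 
 [[ 0.6011 -0.1424  0.1158]
 [ 0.6094 -0.1988  0.1134]
 [ 0.4591 -0.2379  0.0371]
 [ 0.4507 -0.1769  0.04  ]] [ 0.5301 -0.189   0.0766] [np.float64(0.1719), np.float64(0.0571), np.float64(0.173), np.float64(0.0616)]
ctr [ 0.53030211 -0.18847994  0.07675991] x ext [-0.0835 -0.0807  0.0832  0.0843] y [-0.0282 -0.02
[... 3232 characters left out ...]
t64(491), np.int64(-200), np.int64(56)), (np.int64(490), np.int64(-210), np.int64(56)), (np.int64(490), np.int64(-223), np.int64(46)), (np.int64(490), np.int64(-243), np.int64(10)), (np.int64(490), np.int64(-256), np.int64(1))]
289 [(np.int64(471), np.int64(-158), np.int64(9)), (np.int64(471), np.int64(-168), np.int64(10)), (np.int64(470), np.int64(-179), np.int64(8)), (np.int64(471), np.int64(-181), np.int64(48)), (np.int64(471), np.int64(-191), np.int64(47)), (np.int64(470), np.int64(-201), np.int64(47)), (np.int64(470), np.int64(-212), np.int64(44)), (np.int64(470), np.int64(-223), np.int64(42)), (np.int64(470), np.int64(-230), np.int64(53)), (np.int64(468), np.int64(-255), np.int64(-1))]
```

Depth checks out: module top at 35 mm, bed slope 26.1°, seat height about 76 mm. The module is at (0.488, 0.209) with yaw -16.1°, and the seat at about (0.528, -0.190) with yaw 13.4°. Next I move above the module.

Request:
{"op": "send_rows", "data": {
  "motion": [
    {"hand": 85,"dx": 183,"dy": -150,"dz": -30,"ax": 0,"ay": 0,"az": -2.6},
    {"hand": 85,"dx": 183,"dy": -150,"dz": -30,"ax": 0,"ay": 0,"az": -2.6},
    {"hand": 85,"dx": 183,"dy": -150,"dz": -30,"ax": 0,"ay": 0,"az": -2.6},
    {"hand": 85,"dx": 183,"dy": -150,"dz": -30,"ax": 0,"ay": 0,"az": -2.6},
    {"hand": 85,"dx": 183,"dy": -150,"dz": -30,"ax": 0,"ay": 0,"az": -2.6},
    {"hand": 85,"dx": 366,"dy": -301,"dz": -60,"ax": 0,"ay": 0,"az": -2.6},
    {"hand": 85,"dx": 366,"dy": -301,"dz": -60,"ax": 0,"ay": 0,"az": -2.6},
    {"hand": 85,"dx": 366,"dy": -301,"dz": -60,"ax": 0,"ay": 0,"az": -2.6},
    {"hand": 85,"dx": 366,"dy": -301,"dz": -60,"ax": 0,"ay": 0,"az": -2.6},
    {"hand": 85,"dx": 366,"dy": -301,"dz": -60,"ax": 0,"ay": 0,"az": -2.6},
    {"hand": 85,"dx": 366,"dy": -301,"dz": -60,"ax": 0,"ay": 0,"az": -2.6},
    {"hand": 85,"dx": 366,"dy": -301,"dz": -60,"ax": 0,"ay": 0,"az": -2.6},
    {"hand": 85,"dx": 366,"dy": -301,"dz": -60,"ax": 0,"ay": 0,"az": -2.6}
  ]
}}

```text
clock: 1.4
ee_pos: [0.4878, 0.21, 0.1791]
tool_rot: [-0.439, -3.11, -0.0]
contact_force: [-0.2, 0.0, 0.9]
gripper_width: 0.994
gripper_force: 0.0
```

```bash
cat >> h.py <<'E'
from scipy.spatial.transform import Rotation as Rr
def wristw(s,c):
    T=np.eye(4);T[:3,:3]=Rr.from_rotvec(s["tool_rot"]).as_matrix();T[:3,3]=s["ee_pos"];return T@c["tool_from_camera"]
E
python3 - <<'E'
from h import *
from rig import observe,camera
s=observe();c=camera("wrist");M=wristw(s,c)
print(s["clock"],s["ee_pos"],s["tool_rot"],s["qpos"],s["contact_force"],s["wrist_torque"]);print(c["tool_from_camera"].round(3))
R=Rr.from_rotvec(s["tool_rot"]).as_matrix();print(R.round(4),'y yaw',np.degrees(np.arctan2(R[1,1],R[0,1])))
cv2.imwrite('pics/w1.png',c["frame"][:,:,::-1])
W=cloud(c,M);m=(c["range_z"]>0)&(W[...,2]>.026)&(W[...,2]<.045)&(np.hypot(W[...,0]-.488,W[...,1]-.209)<.1)
print(m.sum(),np.median(W[m][:,2]));r=cv2.minAreaRect(W[m][:,:2].astype(np.float32));print(r,cv2.boxPoints(r).round(4))
E
```

```text
1.4 [0.48784959 0.20996034 0.17913234] [-4.38927435e-01 -3.10969964e+00 -9.48039937e-06] [ 2.79863108e-01  5.92724678e-02 -8.51924436e-03  1.50397816e+00
  4.41468205e-04  5.60306000e-01] [-0.22020955  0.04652758  0.86088531] [ 0.0596262   0.00739086 -0.02504762]
[[-0.    -0.963 -0.268  0.067]
 [ 1.    -0.     0.    -0.001]
 [-0.    -0.268  0.963 -0.134]
 [ 0.     0.     0.     1.   ]]
[[-9.609e-01  2.768e-01 -1.100e-03]
 [ 2.768e-01  9.609e-01  2.000e-04]
 [ 1.100e-03 -1.000e-04 -1.000e+00]] y yaw 73.93179793831506
9444 0.035052082020471026
((0.48747166991233826, 0.2085598260164261), (0.04415591061115265, 0.1501838117837906), 73.9986343383789) [[0.4092 0.208 ]
 [0.5536 0.1666]
 [0.5657 0.2091]
 [0.4214 0.2505]]
```

View pics/w1.png

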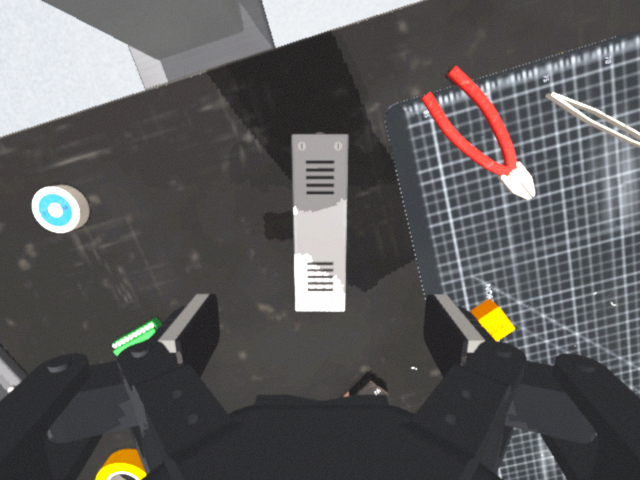

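The wrist picture shows the module square between the fingers, spanning (292-348, 133-311). Its measured top rectangle is 44.2 x 150.2 mm, centred at (0.4875, 0.2086). I descend and grip.

Request:
{"op": "send_rows", "data": {
  "motion": [
    {"hand": 85,"dx": 0,"dy": -1.4,"dz": -40},
    {"hand": 85,"dx": 0,"dy": -1.4,"dz": -80},
    {"hand": 85,"dx": 0,"dy": -1.4,"dz": -120},
    {"hand": 85,"dx": 0,"dy": -1.4,"dz": -145},
    {"hand": 85,"dx": 0,"dy": -1.4,"dz": -158},
    {"hand": 85,"dx": 0,"dy": -1.4,"dz": -164},
    {"hand": 85,"dx": 0,"dy": -1.4,"dz": -164},
    {"hand": 30,"dx": 0,"dy": -1.4,"dz": -164},
    {"hand": 30,"dx": 0,"dy": -1.4,"dz": -164},
    {"hand": 30,"dx": 0,"dy": -1.4,"dz": -164},
    {"hand": 30,"dx": 0,"dy": -1.4,"dz": -164},
    {"hand": 30,"dx": 0,"dy": -1.4,"dz": -164},
    {"hand": 30,"dx": 0,"dy": -1.4,"dz": -164},
    {"hand": 30,"dx": 0,"dy": -1.4,"dz": -164},
    {"hand": 30,"dx": 0,"dy": -1.4,"dz": -164},
    {"hand": 30,"dx": 0,"dy": -1.4,"dz": -164}
  ]
}}

```text
validation failed for argument at $.mo...
```

```bash
python3 - <<'E'
from rig import observe
s=observe();print(s)
E
```

```text
{'clock': 1.45, 'qpos': array([ 2.80545607e-01,  5.88456298e-02, -8.44783165e-03,  1.50385281e+00,
        3.78027437e-04,  5.60210767e-01]), 'qd': array([ 0.00771473, -0.00704156,  0.00051796, -0.00012069, -0.00243728,
       -0.0020735 ]), 'joint_efforts': array([-4.86278236e-01, -3.40376186e+01,  3.20597792e+01, -1.43017733e-02,
       -2.22697319e-02,  1.72618540e-03]), 'ee_pos': array([0.4878107 , 0.21030308, 0.1793932 ]), 'tool_rot': array([-4.37800869e-01, -3.11045949e+00, -3.17722632e-04]), 'contact_force': array([-0.72766982,  0.40033214, -0.10873504]), 'wrist_torque': array([ 0.01460184, -0.02409764, -0.04387214]), 'gripper_force': 0.0, 'gripper_width': 0.9942114864272573}
```

Every row needs all the keys, so I send it again with the turns included.

Request:
{"op": "send_rows", "data": {
  "motion": [
    {"hand": 85,"dx": 0,"dy": -1.4,"dz": -40,"ax": 0,"ay": 0,"az": 0},
    {"hand": 85,"dx": 0,"dy": -1.4,"dz": -80,"ax": 0,"ay": 0,"az": 0},
    {"hand": 85,"dx": 0,"dy": -1.4,"dz": -120,"ax": 0,"ay": 0,"az": 0},
    {"hand": 85,"dx": 0,"dy": -1.4,"dz": -145,"ax": 0,"ay": 0,"az": 0},
    {"hand": 85,"dx": 0,"dy": -1.4,"dz": -158,"ax": 0,"ay": 0,"az": 0},
    {"hand": 85,"dx": 0,"dy": -1.4,"dz": -164,"ax": 0,"ay": 0,"az": 0},
    {"hand": 85,"dx": 0,"dy": -1.4,"dz": -164,"ax": 0,"ay": 0,"az": 0},
    {"hand": 30,"dx": 0,"dy": -1.4,"dz": -164,"ax": 0,"ay": 0,"az": 0},
    {"hand": 30,"dx": 0,"dy": -1.4,"dz": -164,"ax": 0,"ay": 0,"az": 0},
    {"hand": 30,"dx": 0,"dy": -1.4,"dz": -164,"ax": 0,"ay": 0,"az": 0},
    {"hand": 30,"dx": 0,"dy": -1.4,"dz": -164,"ax": 0,"ay": 0,"az": 0},
    {"hand": 30,"dx": 0,"dy": -1.4,"dz": -164,"ax": 0,"ay": 0,"az": 0},
    {"hand": 30,"dx": 0,"dy": -1.4,"dz": -164,"ax": 0,"ay": 0,"az": 0},
    {"hand": 30,"dx": 0,"dy": -1.4,"dz": -164,"ax": 0,"ay": 0,"az": 0}
  ]
}}

```text
clock: 2.85
ee_pos: [0.4902, 0.2084, 0.0171]
tool_rot: [0.44, 3.107, 0.002]
contact_force: [0.0, -0.2, 5.8]
gripper_width: 0.505
gripper_force: 63.4
```

```bash
python3 - <<'E'
from rig import observe
s=observe();print({k:s[k] for k in("clock","ee_pos","wrist_torque","contact_force","gripper_force","gripper_width")})
E
```

```text
{'clock': 2.85, 'ee_pos': array([0.49017978, 0.20837816, 0.01710411]), 'wrist_torque': array([-0.02356364,  0.07745297,  0.01851476]), 'contact_force': array([ 2.01563634e-03, -2.48154162e-01,  5.80594969e+00]), 'gripper_force': 63.369083404541016, 'gripper_width': 0.5046571530794519}
```

Gripped. I lift and read the moment.

Request:
{"op": "send_rows", "data": {
  "motion": [
    {"hand": 30,"dx": 0,"dy": 0,"dz": 5,"ax": 0,"ay": 0,"az": 0},
    {"hand": 30,"dx": 0,"dy": 0,"dz": 15,"ax": 0,"ay": 0,"az": 0},
    {"hand": 30,"dx": 0,"dy": 0,"dz": 30,"ax": 0,"ay": 0,"az": 0},
    {"hand": 30,"dx": 0,"dy": 0,"dz": 50,"ax": 0,"ay": 0,"az": 0},
    {"hand": 30,"dx": 0,"dy": 0,"dz": 80,"ax": 0,"ay": 0,"az": 0},
    {"hand": 30,"dx": 0,"dy": 0,"dz": 120,"ax": 0,"ay": 0,"az": 0},
    {"hand": 30,"dx": 0,"dy": 0,"dz": 160,"ax": 0,"ay": 0,"az": 0},
    {"hand": 30,"dx": 0,"dy": 0,"dz": 165,"ax": 0,"ay": 0,"az": 0},
    {"hand": 30,"dx": 0,"dy": 0,"dz": 165,"ax": 0,"ay": 0,"az": 0},
    {"hand": 30,"dx": 0,"dy": 0,"dz": 165,"ax": 0,"ay": 0,"az": 0},
    {"hand": 30,"dx": 0,"dy": 0,"dz": 165,"ax": 0,"ay": 0,"az": 0},
    {"hand": 30,"dx": 0,"dy": 0,"dz": 165,"ax": 0,"ay": 0,"az": 0}
  ]
}}

```text
clock: 4.05
ee_pos: [0.4873, 0.2077, 0.1778]
tool_rot: [-0.44, -3.106, 0.003]
contact_force: [-0.1, -0.6, -4.7]
gripper_width: 0.497
gripper_force: 63.4
```

```bash
cat > feel.py <<'E'
from h import *
from rig import observe,camera
T=[]
for i in range(6):
    s=observe();c=camera("wrist");T.append(s)
R=Rr.from_rotvec(s["tool_rot"]).as_matrix()
tq=np.mean([t["wrist_torque"] for t in T],0);F=np.mean([t["contact_force"] for t in T],0)
print(s["clock"],s["ee_pos"],s["tool_rot"],'q',s["qpos"].round(2),'w',s["gripper_width"],s["gripper_force"])
print('F',F,'tq',tq,'std',np.std([t["wrist_torque"] for t in T],0),'tq in tool',R.T@tq)
print('tool axes (cols)',R.round(3).tolist())
# module top plane in tool frame: normal pitch
P=cloud(c,c["tool_from_camera"]);z=c["range_z"]
m=(z>0)&(abs(P[...,1])<.02)&(P[...,0]>.022)&(P[...,0]<.085)&(abs(P[...,2]+.019)<.03)
Q=P[m];A=np.c_[Q[:,0],Q[:,1],np.ones(len(Q))];k=np.linalg.lstsq(A,Q[:,2],rcond=None)[0]
for _ in range(4):
    e=Q[:,2]-A@k;g=abs(e)<2*e.std()+3e-4;Q=Q[g];A=A[g];k=np.linalg.lstsq(A,Q[:,2],rcond=None)[0]
print('n',len(Q),'top: z_tool=',k,'pitch deg',np.degrees(np.arctan(k[0])),'max x',np.percentile(Q[:,0],[.2,1,50,99,99.8]),'y',np.percentile(Q[:,1],[1,99]))
np.savez('w.npz',frame=c["frame"],z=z,M=wristw(s,c),mtx=c["mtx"],t=c["tool_from_camera"])
E
python3 feel.py
```

```text
4.3 [0.48842239 0.20799205 0.17981666] [-4.40124382e-01 -3.10981023e+00  5.57188671e-04] q [ 0.28  0.06 -0.01  1.51 -0.    0.56] w 0.5035955831997317 63.41791033744812
F [ 0.08494599 -0.21866147 -4.3313725 ] tq [-0.04298446 -0.12210778  0.01906024] std [0.02842774 0.02881245 0.01877276] tq in tool [ 0.00742572 -0.12924904 -0.01899504]
tool axes (cols) [[-0.961, 0.277, -0.001], [0.277, 0.961, -0.0], [0.001, -0.0, -1.0]]
n 19092 top: z_tool= [ 0.00074236  0.00153515 -0.01807034] pitch deg 0.042534300430732655 max x [0.0221364  0.02261427 0.05185109 0.0764413  0.07688003] y [-0.01960889  0.01961859]
```

The moment about tool y is -0.13 N·m with a downward force of about 4 N. That puts the centre of mass about 30 mm toward +x of the tool, so the end nearest the robot is heavy and no half turn is needed. The module does not sag in the grip. Next I work out the hover pose over the tray.

```bash
cat > goal.py <<'E'
from h import *
def frame(yaw,slope):
    y,s=np.radians([yaw,slope]);ex=np.array([np.cos(y)*np.cos(s),np.sin(y)*np.cos(s),np.sin(s)]);ey=np.array([-np.sin(y),np.cos(y),0])
    return ex,ey,np.cross(ex,ey)
def goal(seat,yaw,slope,up,off=.002,side=0,steep=0):
    ex,ey,n=frame(yaw,slope+steep);_,_,n0=frame(yaw,slope)
    R=np.c_[-ex,ey,-n];return np.array(seat)+off*ex-side*ey+.018*n+up*n0,R
def delta(p0,R0,p,R):
    return ((p-p0)*1e3).round(1),np.degrees(Rr.from_matrix(R@R0.T).as_rotvec()).round(2)
E
python3 - <<'E'
from goal import *
from rig import observe
s=observe();R0=Rr.from_rotvec([-.4401,-3.1098,0]).as_matrix()
p,R=goal([.529,-.190,.076],13.4,26,.12);print(p,delta(np.array([.4878,.2083,.1795]),R0,p,R))
E
```

```text
[ 0.47190036 -0.20360305  0.20091032] (array([ -15.9, -411.9,   21.4]), array([ -0.62, -26.32,  29.  ]))
```

Request:
{"op": "send_rows", "data": {
  "motion": [
    {"hand": 30,"dx": -4,"dy": -40,"dz": 30,"ax": 0,"ay": -2.6,"az": 2.9},
    {"hand": 30,"dx": -8,"dy": -80,"dz": 40,"ax": 0,"ay": -5.3,"az": 5.8},
    {"hand": 30,"dx": -10,"dy": -120,"dz": 40,"ax": -0.1,"ay": -7.9,"az": 8.7},
    {"hand": 30,"dx": -12,"dy": -160,"dz": 40,"ax": -0.2,"ay": -10.5,"az": 11.6},
    {"hand": 30,"dx": -14,"dy": -200,"dz": 40,"ax": -0.3,"ay": -13.2,"az": 14.5},
    {"hand": 30,"dx": -16,"dy": -240,"dz": 40,"ax": -0.4,"ay": -15.8,"az": 17.4},
    {"hand": 30,"dx": -16,"dy": -280,"dz": 40,"ax": -0.4,"ay": -18.4,"az": 20.3},
    {"hand": 30,"dx": -16,"dy": -320,"dz": 40,"ax": -0.5,"ay": -21.1,"az": 23.2},
    {"hand": 30,"dx": -16,"dy": -360,"dz": 35,"ax": -0.6,"ay": -23.7,"az": 26.1},
    {"hand": 30,"dx": -16,"dy": -395,"dz": 28,"ax": -0.6,"ay": -26.3,"az": 29},
    {"hand": 30,"dx": -16,"dy": -412,"dz": 21,"ax": -0.6,"ay": -26.3,"az": 29},
    {"hand": 30,"dx": -16,"dy": -412,"dz": 21,"ax": -0.6,"ay": -26.3,"az": 29},
    {"hand": 30,"dx": -16,"dy": -412,"dz": 21,"ax": -0.6,"ay": -26.3,"az": 29},
    {"hand": 30,"dx": -16,"dy": -412,"dz": 21,"ax": -0.6,"ay": -26.3,"az": 29},
    {"hand": 30,"dx": -16,"dy": -412,"dz": 21,"ax": -0.6,"ay": -26.3,"az": 29}
  ]
}}

```text
clock: 5.85
ee_pos: [0.473, -0.2029, 0.202]
tool_rot: [-0.317, 2.67, 0.073]
contact_force: [-0.6, 0.6, -3.8]
gripper_width: 0.501
gripper_force: 65.3
```

```bash
python3 feel.py; python3 - <<'E'
import numpy as np,cv2
from rig import camera
d=np.load('w.npz');cv2.imwrite('pics/w2.png',d['frame'][:,:,::-1])
import pickle;pickle.dump({n:camera(n) for n in("scene","top")},open('d2.pkl','wb'))
E
```

```text
6.1 [ 0.47288543 -0.20339657  0.201603  ] [-0.3154406   2.67084299  0.07278759] q [-0.76 -0.33 -0.38  1.26  0.38 -0.95] w 0.5028926313567945 65.2540934085846
F [-0.23331332 -0.07952078 -3.86631458] tq [-0.15085769  0.6698802   0.00829558] std [0.03333035 0.02561855 0.02733602] tq in tool [-0.01205671  0.68659253 -0.00341715]
tool axes (cols) [[-0.874, -0.233, 0.427], [-0.209, 0.972, 0.102], [-0.439, -0.0, -0.899]]
n 19373 top: z_tool= [ 0.0007032   0.00159721 -0.01801578] pitch deg 0.04029064631254343 max x [0.02214134 0.02268942 0.05242137 0.07731858 0.07772579] y [-0.01959543  0.01956953]
```

View pics/w2.png

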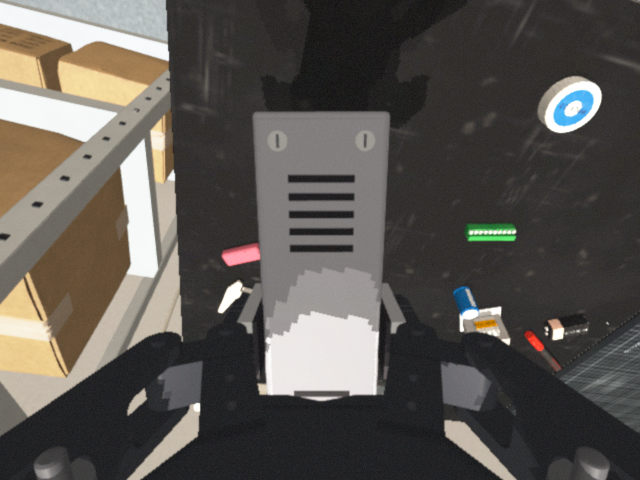

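The held module hides the tray in this view (module at columns 253-390, tray right behind it). I sidestep along the tray's y so the wrist camera can see the tray beside the module.

Request:
{"op": "send_rows", "data": {
  "motion": [
    {"hand": 30,"dx": 0,"dy": 10,"dz": 30,"ax": 0,"ay": 0,"az": 0},
    {"hand": 30,"dx": 3,"dy": 45,"dz": 58,"ax": 0,"ay": 0,"az": 0},
    {"hand": 30,"dx": 6,"dy": 80,"dz": 58,"ax": 0,"ay": 0,"az": 0},
    {"hand": 30,"dx": 6,"dy": 94,"dz": 58,"ax": 0,"ay": 0,"az": 0},
    {"hand": 30,"dx": 6,"dy": 94,"dz": 58,"ax": 0,"ay": 0,"az": 0},
    {"hand": 30,"dx": 6,"dy": 94,"dz": 58,"ax": 0,"ay": 0,"az": 0},
    {"hand": 30,"dx": 6,"dy": 94,"dz": 58,"ax": 0,"ay": 0,"az": 0},
    {"hand": 30,"dx": 6,"dy": 94,"dz": 58,"ax": 0,"ay": 0,"az": 0}
  ]
}}

```text
clock: 7.05
ee_pos: [0.4786, -0.1108, 0.2589]
tool_rot: [-0.312, 2.672, 0.073]
contact_force: [0.0, -0.0, -3.5]
gripper_width: 0.503
gripper_force: 65.3
```

```bash
cat > tray.py <<'E'
from h import *
from goal import *
from rig import observe,camera
S=[];Z=[]
for i in range(6):
    s=observe();c=camera("wrist");S.append(s);Z.append(c["range_z"])
p=np.mean([s["ee_pos"] for s in S],0);r=np.mean([Rr.from_rotvec(s["tool_rot"]).as_matrix() for s in S],0);u,_,v=np.linalg.svd(r);R0=u@v
print(s["clock"],'tcp',p,'rv',Rr.from_matrix(R0).as_rotvec(),'y',R0[:,1])
T=np.eye(4);T[:3,:3]=R0;T[:3,3]=p
c["range_z"]=np.median(Z,0);W=cloud(c,T@c["tool_from_camera"])
np.savez('w3.npz',frame=c["frame"],z=c["range_z"],M=T@c["tool_from_camera"],mtx=c["mtx"],t=c["tool_from_camera"],p=p,R=R0)
cv2.imwrite('pics/w3.png',c["frame"][:,:,::-1])
ex,ey,n=frame(13.4,26);q=W-[.529,-.19,.076];X,Y,Zn=q@ex,q@ey,q@n
m=(c["range_z"]>0)&(abs(X)<.1)&(abs(Y)<.04)&(abs(Zn)<.006)
P=W[m]
for _ in range(6):
    g=P.mean(0);nn=np.linalg.svd(P-g,full_matrices=False)[2][2];nn*=np.sign(nn[2]);e=(P-g)@nn;P=P[abs(e)<2.5*e.std()+3e-4]
yaw=np.degrees(np.arctan2(-nn[1],-nn[0]));sl=np.degrees(np.arccos(nn[2]));print(m.sum(),len(P),'slope',sl,'uphill yaw',yaw,'std',e.std())
ex,ey,n=frame(yaw,sl);q=(W-g)
X,Y,Zn=q@ex,q@ey,q@n
for nm,mm in(('bed',abs(Zn)<.002),('lips',(Zn>.008)&(Zn<.015))):
    k=(c["range_z"]>0)&mm&(abs(X)<.1)&(abs(Y)<.045);A=np.c_[X[k],Y[k]].astype(np.float32);r=cv2.minAreaRect(A)
    print(nm,k.sum(),r,'pct X',np.percentile(X[k],[.5,5,50,95,99.5]).round(4),'Y',np.percentile(Y[k],[.5,5,50,95,99.5]).round(4))
print('g',g,'z at g')
E
python3 tray.py
```

```text
7.3 tcp [ 0.47858866 -0.11060575  0.25898021] rv [-0.3122378   2.67197517  0.07313135] y [-2.30734894e-01  9.73016358e-01  7.58433040e-04]
10185 9661 slope 26.104477468592293 uphill yaw 12.936452051941593 std 0.00036048913805836235
bed 9801 ((0.0036732032895088196, 0.0004946701228618622), (0.16764020919799805, 0.057432226836681366), 0.04468048736453056) pct X [-0.0731 -0.0676 -0.0029  0.0765  0.0844] Y [-0.0249 -0.0206  0.      0.0206  0.0244]
lips 1461 ((0.00594782829284668, 0.00022627413272857666), (0.16562466323375702, 0.05809856206178665), 0.107142873108387) pct X [-0.0768 -0.0763 -0.0568  0.0874  0.0886] Y [-0.0285 -0.0276 -0.0007  0.0288  0.0291]
g [ 0.52334733 -0.19204782  0.07272171] z at g
```

View pics/w3.png

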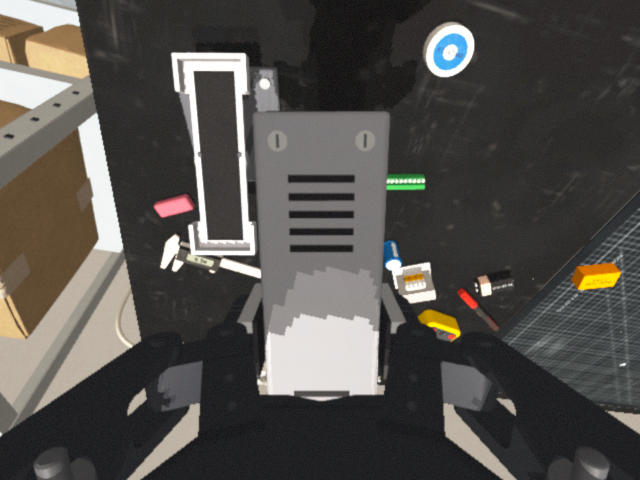

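The wrist view shows the whole tray at columns 173-257, rows 52-255, with the low end at the top of the picture. The lips measure 165.6 x 58 mm outside, as expected, and the slope is 26.1°. The seat follows from this view, and the module's offset in the hand is +2.5 mm.

```bash
python3 - <<'E'
from goal import *
d=np.load('w3.npz');ex,ey,n=frame(13,26.1)
seat=np.array([.52335,-.19205,.07272])+.0059*ex+.0003*ey;print('seat',seat)
for up in(.14,.10,.04,.02,.008,.004,.002,.001,0):
    p,R=goal(seat,13,26.1,up,.0025,0,1.0);print(up,p.round(4),*delta(d['p'],d['R'],p,R))
E
```

```text
seat [ 0.52844508 -0.19056582  0.07531564]
0.14 [ 0.4626 -0.2058  0.2182] [-16.  -95.2 -40.8] [ 0.21 -1.09 -0.34]
0.1 [ 0.4798 -0.2018  0.1823] [  1.2 -91.2 -76.7] [ 0.21 -1.09 -0.34]
0.04 [ 0.5055 -0.1959  0.1284] [  26.9  -85.3 -130.6] [ 0.21 -1.09 -0.34]
0.02 [ 0.5141 -0.1939  0.1104] [  35.5  -83.3 -148.5] [ 0.21 -1.09 -0.34]
0.008 [ 0.5192 -0.1927  0.0997] [  40.6  -82.1 -159.3] [ 0.21 -1.09 -0.34]
0.004 [ 0.5209 -0.1923  0.0961] [  42.3  -81.7 -162.9] [ 0.21 -1.09 -0.34]
0.002 [ 0.5218 -0.1921  0.0943] [  43.2  -81.5 -164.7] [ 0.21 -1.09 -0.34]
0.001 [ 0.5222 -0.192   0.0934] [  43.6  -81.4 -165.6] [ 0.21 -1.09 -0.34]
0 [ 0.5226 -0.1919  0.0925] [  44.   -81.3 -166.5] [ 0.21 -1.09 -0.34]
```

Request:
{"op": "send_rows", "data": {
  "motion": [
    {"hand": 30,"dx": -10,"dy": -40,"dz": -20,"ax": 0.2,"ay": -1.1,"az": -0.3},
    {"hand": 30,"dx": -16,"dy": -80,"dz": -40,"ax": 0.2,"ay": -1.1,"az": -0.3},
    {"hand": 30,"dx": -16,"dy": -95,"dz": -41,"ax": 0.2,"ay": -1.1,"az": -0.3},
    {"hand": 30,"dx": 1,"dy": -91,"dz": -77,"ax": 0.2,"ay": -1.1,"az": -0.3},
    {"hand": 30,"dx": 18,"dy": -87,"dz": -113,"ax": 0.2,"ay": -1.1,"az": -0.3},
    {"hand": 30,"dx": 27,"dy": -85.3,"dz": -130.6,"ax": 0.2,"ay": -1.1,"az": -0.3},
    {"hand": 30,"dx": 35.5,"dy": -83.3,"dz": -148.5,"ax": 0.2,"ay": -1.1,"az": -0.3},
    {"hand": 30,"dx": 35.5,"dy": -83.3,"dz": -148.5,"ax": 0.2,"ay": -1.1,"az": -0.3},
    {"hand": 30,"dx": 35.5,"dy": -83.3,"dz": -148.5,"ax": 0.2,"ay": -1.1,"az": -0.3},
    {"hand": 30,"dx": 35.5,"dy": -83.3,"dz": -148.5,"ax": 0.2,"ay": -1.1,"az": -0.3},
    {"hand": 30,"dx": 35.5,"dy": -83.3,"dz": -148.5,"ax": 0.2,"ay": -1.1,"az": -0.3}
  ]
}}

```text
clock: 8.45
ee_pos: [0.5149, -0.1941, 0.1129]
tool_rot: [-0.305, 2.65, 0.07]
contact_force: [-0.3, 0.1, -3.8]
gripper_width: 0.506
gripper_force: 65.3
```

```bash
cat > chk.py <<'E'
from goal import *
from rig import observe,camera
import sys
S=[]
for i in range(8):
    s=observe();c=camera("wrist" if i else "scene");S.append(s)
    if not i: sc=c
if len(sys.argv)>1: cv2.imwrite(f'pics/{sys.argv[1]}.png',sc["frame"][150:390,240:560][:,:,::-1].repeat(2,0).repeat(2,1))
p=np.mean([s["ee_pos"] for s in S],0);r=np.mean([Rr.from_rotvec(s["tool_rot"]).as_matrix() for s in S],0);u,_,v=np.linalg.svd(r);R0=u@v
print(s["clock"],p,'F',np.mean([s["contact_force"] for s in S],0),'w',s["gripper_width"])
seat=[.52845,-.19057,.07532]
for up in(.02,.008,.004,.002,.001,0,-.001):
    q,R=goal(seat,13,26.1,up,.0025,0,1.0);print(up,*delta(p,R0,q,R))
E
python3 chk.py s4
```

```text
8.8 [ 0.51449343 -0.19374852  0.11193318] F [ 0.31589646 -0.02698709 -3.80496573] w 0.5067756801831693
0.02 [-0.4 -0.1 -1.5] [ 0.09  0.12 -0.09]
0.008 [  4.7   1.  -12.3] [ 0.09  0.12 -0.09]
0.004 [  6.4   1.4 -15.9] [ 0.09  0.12 -0.09]
0.002 [  7.3   1.6 -17.7] [ 0.09  0.12 -0.09]
0.001 [  7.7   1.7 -18.6] [ 0.09  0.12 -0.09]
0 [  8.1   1.8 -19.5] [ 0.09  0.12 -0.09]
-0.001 [  8.6   1.9 -20.3] [ 0.09  0.12 -0.09]
```

View pics/s4.png

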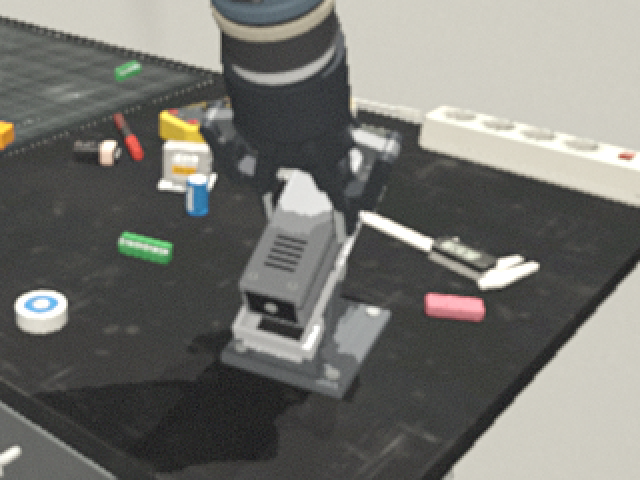

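The scene crop shows the module parallel to and centred above the tray, with its end face just above the low lip at about (280,310). I lower it slowly.

Request:
{"op": "send_rows", "data": {
  "motion": [
    {"hand": 30,"dx": 1,"dy": 0.3,"dz": -4,"ax": 0,"ay": 0,"az": 0},
    {"hand": 30,"dx": 3,"dy": 0.6,"dz": -8,"ax": 0,"ay": 0,"az": 0},
    {"hand": 30,"dx": 4.7,"dy": 1,"dz": -12,"ax": 0,"ay": 0,"az": 0},
    {"hand": 30,"dx": 5.5,"dy": 1.2,"dz": -14,"ax": 0,"ay": 0,"az": 0},
    {"hand": 30,"dx": 6.4,"dy": 1.4,"dz": -16,"ax": 0,"ay": 0,"az": 0},
    {"hand": 30,"dx": 6.8,"dy": 1.5,"dz": -17,"ax": 0,"ay": 0,"az": 0},
    {"hand": 30,"dx": 6.8,"dy": 1.5,"dz": -17,"ax": 0,"ay": 0,"az": 0},
    {"hand": 30,"dx": 6.8,"dy": 1.5,"dz": -17,"ax": 0,"ay": 0,"az": 0}
  ]
}}

```text
clock: 9.65
ee_pos: [0.5211, -0.1918, 0.094]
tool_rot: [-0.305, 2.652, 0.072]
contact_force: [-0.1, 0.1, -3.6]
gripper_width: 0.505
gripper_force: 65.3
```

```bash
python3 chk.py s5
```

```text
10.0 [ 0.52107154 -0.19184969  0.09398743] F [ 0.03876845  0.09053234 -3.81455596] w 0.5025875109176068
0.02 [-7.  -2.  16.5] [ 0.04  0.06 -0.11]
0.008 [-1.9 -0.9  5.7] [ 0.04  0.06 -0.11]
0.004 [-0.2 -0.5  2.1] [ 0.04  0.06 -0.11]
0.002 [ 0.7 -0.3  0.3] [ 0.04  0.06 -0.11]
0.001 [ 1.1 -0.2 -0.6] [ 0.04  0.06 -0.11]
0 [ 1.6 -0.1 -1.5] [ 0.04  0.06 -0.11]
-0.001 [ 2.   0.  -2.4] [ 0.04  0.06 -0.11]
```

View pics/s5.png

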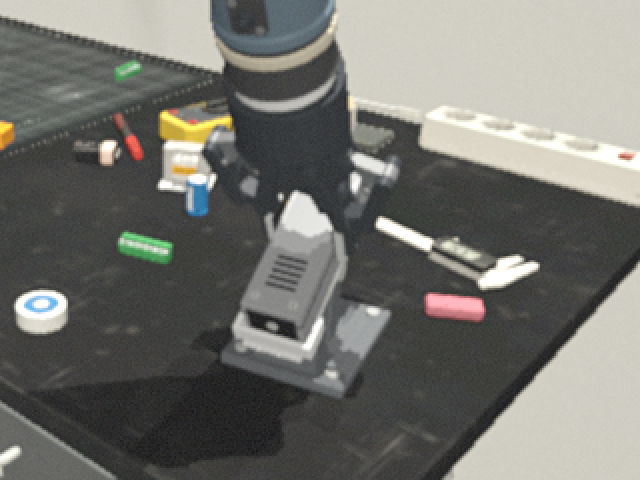

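The module is inside the lips, with its end face half hidden by the low lip at about (280,330), and no contact force yet. I lower the last millimetres in small steps.

Request:
{"op": "send_rows", "data": {
  "motion": [
    {"hand": 30,"dx": 0.6,"dy": 0,"dz": -0.4,"ax": 0,"ay": 0,"az": 0},
    {"hand": 30,"dx": 1.1,"dy": 0,"dz": -0.8,"ax": 0,"ay": 0,"az": 0},
    {"hand": 30,"dx": 1.4,"dy": 0,"dz": -1.2,"ax": 0,"ay": 0,"az": 0},
    {"hand": 30,"dx": 1.6,"dy": 0,"dz": -1.5,"ax": 0,"ay": 0,"az": 0},
    {"hand": 30,"dx": 1.6,"dy": 0,"dz": -1.5,"ax": 0,"ay": 0,"az": 0},
    {"hand": 30,"dx": 1.6,"dy": 0,"dz": -1.5,"ax": 0,"ay": 0,"az": 0}
  ]
}}

```text
clock: 10.65
ee_pos: [0.5218, -0.1919, 0.0933]
tool_rot: [-0.304, 2.654, 0.073]
contact_force: [-9.6, 0.9, 5.9]
gripper_width: 0.502
gripper_force: 66.9
```

```bash
python3 chk.py|head -2
```

```text
11.0 [ 0.52175967 -0.19184859  0.09333933] F [-9.65909782  1.12165391  5.57517352] w 0.5026656656808209
0.02 [-7.7 -2.  17.1] [ 0.03 -0.04 -0.05]
```

The contact force of about 12 N square to the bed, with the tray not moved, means the low end is touching first, as wanted. I ease the pressing by flattening slightly, then open.

Request:
{"op": "send_rows", "data": {
  "motion": [
    {"hand": 30,"dx": -0.2,"dy": 0,"dz": 0,"ax": 0,"ay": 0.3,"az": 0},
    {"hand": 30,"dx": -0.4,"dy": 0,"dz": 0,"ax": 0,"ay": 0.6,"az": 0},
    {"hand": 30,"dx": -0.4,"dy": 0,"dz": 0,"ax": 0,"ay": 0.6,"az": 0},
    {"hand": 30,"dx": -0.4,"dy": 0,"dz": 0,"ax": 0,"ay": 0.6,"az": 0}
  ]
}}

```text
clock: 11.45
ee_pos: [0.5219, -0.1919, 0.0934]
tool_rot: [-0.305, 2.663, 0.074]
contact_force: [-7.9, 0.3, 3.7]
gripper_width: 0.502
gripper_force: 66.5
```

```bash
python3 chk.py|head -2
```

```text
11.8 [ 0.52191993 -0.19191729  0.09346651] F [-7.1282097   0.76561583  3.48726836] w 0.5016377482974718
0.02 [-7.9 -2.  17. ] [ 0.04 -0.57 -0.08]
```

Request:
{"op": "send_rows", "data": {
  "motion": [
    {"hand": 30,"dx": -0.4,"dy": 0,"dz": 0.2,"ax": 0,"ay": 0,"az": 0},
    {"hand": 30,"dx": -0.8,"dy": 0,"dz": 0.4,"ax": 0,"ay": 0,"az": 0},
    {"hand": 30,"dx": -0.8,"dy": 0,"dz": 0.4,"ax": 0,"ay": 0,"az": 0},
    {"hand": 30,"dx": -0.8,"dy": 0,"dz": 0.4,"ax": 0,"ay": 0,"az": 0}
  ]
}}

```text
clock: 12.25
ee_pos: [0.5217, -0.1919, 0.0935]
tool_rot: [-0.306, 2.662, 0.074]
contact_force: [-4.6, 0.8, 2.7]
gripper_width: 0.503
gripper_force: 66.3
```

```bash
python3 chk.py|head -2
```

```text
12.6 [ 0.52174293 -0.19191528  0.0934366 ] F [-4.74713528  0.77272781  3.95248394] w 0.5058666808161277
0.02 [-7.7 -2.  17. ] [ 0.05 -0.49 -0.11]
```

Request:
{"op": "send_rows", "data": {
  "motion": [
    {"hand": 30,"dx": -0.4,"dy": 0,"dz": 0.2,"ax": 0,"ay": 0,"az": 0},
    {"hand": 30,"dx": -0.8,"dy": 0,"dz": 0.4,"ax": 0,"ay": 0,"az": 0},
    {"hand": 30,"dx": -0.8,"dy": 0,"dz": 0.4,"ax": 0,"ay": 0,"az": 0},
    {"hand": 45,"dx": -0.8,"dy": 0,"dz": 0.4,"ax": 0,"ay": 0,"az": 0},
    {"hand": 48,"dx": -0.8,"dy": 0,"dz": 0.4,"ax": 0,"ay": 0,"az": 0},
    {"hand": 52,"dx": -0.8,"dy": 0,"dz": 0.4,"ax": 0,"ay": 0,"az": 0},
    {"hand": 58,"dx": -0.8,"dy": 0,"dz": 0.4,"ax": 0,"ay": 0,"az": 0},
    {"hand": 64,"dx": -0.8,"dy": 0,"dz": 0.4,"ax": 0,"ay": 0,"az": 0},
    {"hand": 70,"dx": -0.8,"dy": 0,"dz": 0.4,"ax": 0,"ay": 0,"az": 0},
    {"hand": 76,"dx": -0.8,"dy": 0,"dz": 0.4,"ax": 0,"ay": 0,"az": 0},
    {"hand": 76,"dx": -0.8,"dy": 0,"dz": 0.4,"ax": 0,"ay": 0,"az": 0},
    {"hand": 76,"dx": -0.8,"dy": 0,"dz": 0.4,"ax": 0,"ay": 0,"az": 0}
  ]
}}

```text
clock: 13.85
ee_pos: [0.5205, -0.1917, 0.0931]
tool_rot: [-0.305, 2.663, 0.074]
contact_force: [-0.2, -0.3, -0.0]
gripper_width: 0.889
gripper_force: 0.0
```

```bash
python3 chk.py s6|head -2
```

```text
14.2 [ 0.52055673 -0.19173782  0.09311609] F [ 0.37917415 -0.21483152 -0.0710533 ] w 0.8894727229382975
0.02 [-6.5 -2.2 17.3] [ 0.03 -0.55 -0.11]
```

View pics/s6.png

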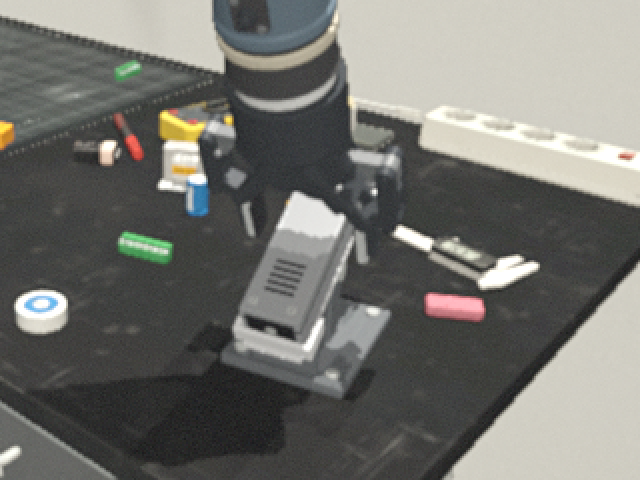

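The module lies in the tray at about (290,270) with the tray still tipped to the low end. The fingers are open and clear on both sides, and the force is zero. I back out square to the bed.

Request:
{"op": "send_rows", "data": {
  "motion": [
    {"hand": 82,"dx": -4,"dy": -1,"dz": 9,"ax": 0,"ay": 0,"az": 0},
    {"hand": 82,"dx": -11,"dy": -2.5,"dz": 22,"ax": 0,"ay": 0,"az": 0},
    {"hand": 82,"dx": -21,"dy": -5,"dz": 45,"ax": 0,"ay": 0,"az": 0},
    {"hand": 82,"dx": -38,"dy": -9,"dz": 80,"ax": 0,"ay": 0,"az": 0},
    {"hand": 82,"dx": -55,"dy": -13,"dz": 115,"ax": 0,"ay": 0,"az": 0},
    {"hand": 82,"dx": -64,"dy": -15,"dz": 135,"ax": 0,"ay": 0,"az": 0},
    {"hand": 82,"dx": -64,"dy": -15,"dz": 135,"ax": 0,"ay": 0,"az": 0},
    {"hand": 82,"dx": -64,"dy": -15,"dz": 135,"ax": 0,"ay": 0,"az": 0},
    {"hand": 82,"dx": -64,"dy": -15,"dz": 135,"ax": 0,"ay": 0,"az": 0},
    {"hand": 82,"dx": -64,"dy": -15,"dz": 135,"ax": 0,"ay": 0,"az": 0}
  ]
}}

```text
clock: 15.25
ee_pos: [0.4561, -0.2059, 0.226]
tool_rot: [-0.305, 2.665, 0.078]
contact_force: [-0.4, 0.6, -0.7]
gripper_width: 0.959
gripper_force: 0.0
```

```bash
python3 - <<'E'
from goal import *
from rig import observe,camera
s=observe();c=camera("wrist");W=cloud(c,wristw(s,c));print(s["clock"],s["contact_force"])
ex,ey,n=frame(13,26.1);q=W-[.52845,-.19057,.07532];X,Y,Z=q@ex,q@ey,q@n
m=(c["range_z"]>0)&(abs(X)<.1)&(abs(Y)<.04)&(Z>.028)&(Z<.048);A=np.c_[X[m],Y[m],np.ones(m.sum())]
k=np.linalg.lstsq(A,Z[m],rcond=None)[0];print('module top vs bed: tilt deg',np.degrees(k[:2]),'h',k[2],cv2.minAreaRect(A[:,:2].astype(np.float32)))
cv2.imwrite('pics/w7.png',c["frame"][:,:,::-1])
E
```

```text
15.25 [-0.43727419  0.59764346 -0.72088804]
module top vs bed: tilt deg [2.0321022  0.01283151] h 0.037779897354737864 ((-0.005216807126998901, -0.000485837459564209), (0.04406841844320297, 0.1499379426240921), 89.99494934082031)
```

View pics/w7.png

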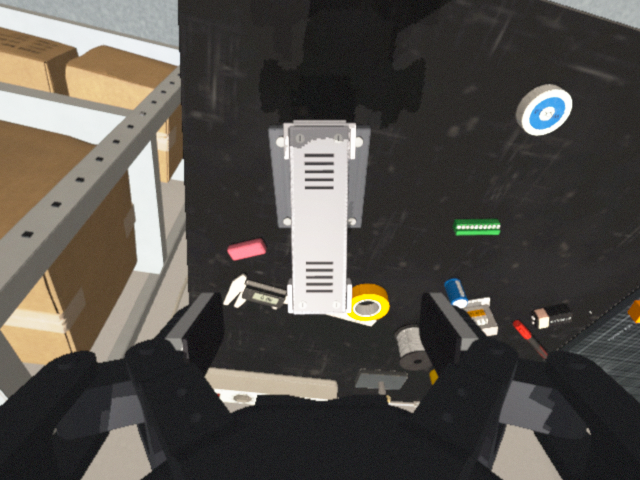

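The module lies between the cheeks at (287-350, 125-312), but the fit says 2° steeper than the bed and about 5 mm downslope. I check it against the lip tops and the foot in the same view.

```bash
python3 - <<'E'
from goal import *
from rig import observe,camera
S=[];Zs=[]
for i in range(6): s=observe();c=camera("wrist");S.append(s);Zs.append(c["range_z"])
c["range_z"]=np.median(Zs,0);s["ee_pos"]=np.mean([t["ee_pos"] for t in S],0);s["tool_rot"]=np.mean([t["tool_rot"] for t in S],0)
W=cloud(c,wristw(s,c));ex,ey,n=frame(13,26.1);q=W-[.52845,-.19057,.07532];X,Y,Z=q@ex,q@ey,q@n
ok=c["range_z"]>0
m=ok&(abs(X)<.1)&(abs(Y)<.02)&(Z>.025)&(Z<.05)
k=np.linalg.lstsq(np.c_[X[m],np.ones(m.sum())],Z[m],rcond=None)[0];print('module',np.degrees(k[0]),k[1],np.percentile(X[m],[.1,99.9]))
for nm,mm in(('tray parts',ok&(abs(X)<.1)&(abs(Y)<.034)&(abs(Y)>.0235)&(Z>-.004)&(Z<.018)),('lips low',ok&(X<-.076)&(X>-.1)&(abs(Y)<.022)&(Z<.02)&(Z>0)),('lip high',ok&(X>.076)&(X<.1)&(abs(Y)<.022)&(Z<.025)&(Z>0))):
    print(nm,mm.sum())
    for a in np.arange(-.1,.1,.01):
        j=mm&(X>=a)&(X<a+.01)
        if j.sum()>5: print('  X %.3f'%a,j.sum(),'Z pct',np.percentile(Z[j],[10,50,90]).round(4),'X ext',X[j].min().round(4),X[j].max().round(4))
b=ok&(abs(W[...,2])<.02)&(W[...,0]>.35)&(W[...,0]<.6)&(W[...,1]>-.1)&(W[...,1]<.1);P=W[b];print('bench',np.linalg.lstsq(np.c_[P[:,:2],np.ones(len(P))],P[:,2],rcond=None)[0])
c=camera("scene");W=cloud(c);cv2.imwrite('pics/s8.png',cv2.resize(c["frame"][215:345,330:450],None,fx=5,fy=4.6,interpolation=cv2.INTER_CUBIC)[:,:,::-1])
E
```

```text
module 2.0675639853239494 0.03778405162980054 [-0.08032641  0.06829751]
tray parts 751
  X -0.090 53 Z pct [0.0103 0.0108 0.0112] X ext -0.0828 -0.0804
  X -0.080 153 Z pct [0.0072 0.0108 0.0113] X ext -0.0798 -0.0705
  X -0.070 150 Z pct [0.0085 0.0109 0.0114] X ext -0.0698 -0.0602
  X -0.060 66 Z pct [0.0092 0.011  0.0115] X ext -0.0596 -0.0556
  X 0.050 103 Z pct [0.0007 0.011  0.0126] X ext 0.0543 0.0597
  X 0.060 102 Z pct [0.0107 0.0125 0.0131] X ext 0.06 0.0699
  X 0.070 105 Z pct [0.0106 0.0127 0.0134] X ext 0.0702 0.0799
  X 0.080 18 Z pct [0.0124 0.0129 0.0132] X ext 0.08 0.0817
lips low 120
  X -0.090 120 Z pct [0.0101 0.0108 0.0112] X ext -0.0848 -0.0819
lip high 0
bench [-0.00208837  0.00052236  0.00070029]
```

View pics/s8.png

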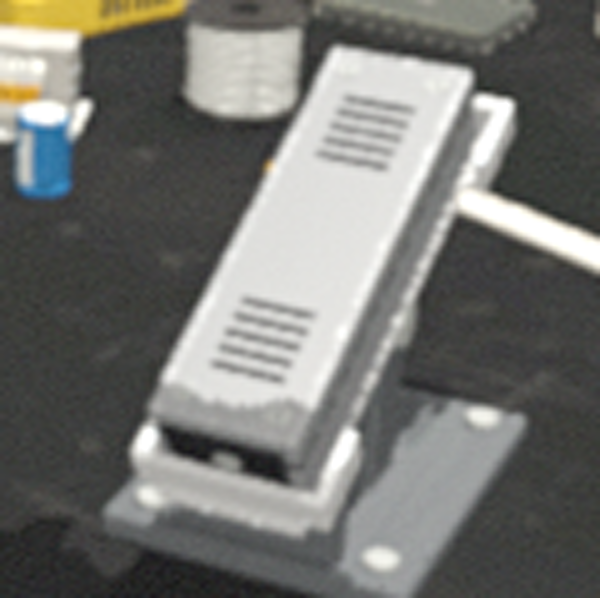

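The scene crop shows the module in the tray, low end inside the low lip at (250,470). To see whether the high end really stands up, I compare the cheek tops with the empty-tray view.

```bash
python3 - <<'E'
from goal import *
from rig import observe,camera
ex,ey,n=frame(13,26.1)
def rep(tag,W,ok,mod):
    q=W-[.52845,-.19057,.07532];X,Y,Z=q@ex,q@ey,q@n
    o=ok&(abs(Y)<.0285)&(abs(Y)>.0255)&(Z>.007)&(Z<.018)
    lo=o&(X<-.058)&(X>-.078);hi=o&(X>.058)&(X<.078);print(tag,'cheek lo/hi',lo.sum(),np.median(Z[lo]).round(4),hi.sum(),np.median(Z[hi]).round(4),'X',X[o].min().round(4),X[o].max().round(4))
    if mod:
        for a in np.arange(-.085,.08,.015):
            j=ok&(abs(Y)<.02)&(X>a)&(X<a+.015)&(Z>.02)&(Z<.055)
            if j.sum()>20: print('   mod X %.4f Z %.4f n%d'%(np.median(X[j]),np.median(Z[j]),j.sum()))
d=np.load('w3.npz');c=dict(range_z=d['z'],mtx=d['mtx']);rep('empty',cloud(c,d['M']),d['z']>0,0)
S=[];Zs=[]
for i in range(6): s=observe();c=camera("wrist");S.append(s);Zs.append(c["range_z"])
c["range_z"]=np.median(Zs,0);s["ee_pos"]=np.mean([t["ee_pos"] for t in S],0);s["tool_rot"]=np.mean([t["tool_rot"] for t in S],0)
rep('now',cloud(c,wristw(s,c)),c["range_z"]>0,1)
for t in("scene","top"):
    Z=np.median([camera(t)["range_z"] for _ in range(8)],0);c=camera(t);c["range_z"]=Z;W=cloud(c);rep(t,W,Z>0,0)
    q=W-[.52845,-.19057,.07532];X,Y,Zb=q@ex,q@ey,q@n;m=(Z>0)&(abs(X)<.07)&(abs(Y)<.018)&(Zb>.025)&(Zb<.05)
    if m.sum()>50: print(t,'module slope rel 26.1:',np.degrees(np.linalg.lstsq(np.c_[X[m],Y[m],np.ones(m.sum())],Zb[m],rcond=None)[0][:2]),m.sum())
E
```

```text
empty cheek lo/hi 214 0.0118 148 0.0118 X -0.0828 0.0825
now cheek lo/hi 183 0.0111 129 0.0128 X -0.0828 0.0818
   mod X -0.0752 Z 0.0351 n804
   mod X -0.0624 Z 0.0356 n1134
   mod X -0.0478 Z 0.0362 n1056
   mod X -0.0324 Z 0.0366 n1040
   mod X -0.0174 Z 0.0372 n988
   mod X -0.0024 Z 0.0377 n946
   mod X 0.0124 Z 0.0382 n913
   mod X 0.0274 Z 0.0388 n872
   mod X 0.0425 Z 0.0394 n850
   mod X 0.0577 Z 0.0398 n803
   mod X 0.0669 Z 0.0401 n207
scene cheek lo/hi 30 0.0123 15 0.0143 X -0.22 0.3588
scene module slope rel 26.1: [ 2.05861268 -0.05448515] 1950
top cheek lo/hi 10 0.011 23 0.0131 X -0.2126 0.379
top module slope rel 26.1: [ 2.01025845 -0.04974801] 1799
```

All three cameras agree: the tray has settled 0.7° deeper into its stop, and the module lies 1.3° steeper than the tray. That fits a module resting on its low end and a ridge at mid-bed, so I check the empty-bed depth for one.

```bash
python3 - <<'E'
from goal import *
d=np.load('w3.npz');c=dict(range_z=d['z'],mtx=d['mtx']);W=cloud(c,d['M']);ex,ey,n=frame(13,26.1)
q=W-[.52845,-.19057,.07532];X,Y,Z=q@ex,q@ey,q@n;ok=d['z']>0
for a in np.arange(-.08,.08,.01):
    r=[]
    for b0,b1 in((-.026,-.018),(-.018,-.006),(-.006,.006),(.006,.018),(.018,.026)):
        j=ok&(X>a)&(X<a+.01)&(Y>b0)&(Y<b1)&(abs(Z)<.02);r.append('%5.1f/%4.1f'%(np.median(Z[j])*1e3,np.percentile(Z[j],95)*1e3) if j.sum()>4 else '--')
    print('%.2f'%a,r)
E
```

```text
-0.08 ['  0.9/11.7', '  0.1/11.5', '  0.1/11.6', '  0.2/11.7', '  0.4/12.1']
-0.07 ['  0.4/11.4', ' -0.0/ 0.7', ' -0.0/ 0.6', '  0.0/ 0.6', '  0.2/11.6']
-0.06 ['  0.1/11.0', '  0.0/ 0.6', ' -0.0/ 0.6', '  0.0/ 0.5', ' -0.3/ 8.4']
-0.05 [' -0.1/ 0.4', '  0.0/ 0.6', '  0.0/ 0.7', ' -0.0/ 0.6', ' -0.2/ 0.5']
-0.04 [' -0.1/ 0.4', '  0.0/ 0.6', '  0.1/ 0.7', '  0.0/ 0.5', ' -0.1/ 0.5']
-0.03 [' -0.1/ 0.5', '  0.1/ 0.6', '  0.1/ 0.6', ' -0.0/ 0.6', ' -0.2/ 0.5']
-0.02 [' -0.1/ 0.4', ' -0.0/ 0.7', '  0.1/ 0.6', '  0.1/ 0.6', ' -0.3/ 0.3']
-0.01 [' -0.2/ 0.7', '  0.0/ 0.9', ' -0.0/ 0.6', '  0.0/ 1.0', ' -0.5/ 0.4']
-0.00 [' -0.1/ 0.4', '  0.0/ 0.5', '  0.0/ 0.6', '  0.0/ 0.6', ' -0.4/ 0.3']
0.01 [' -0.0/ 0.5', '  0.0/ 0.5', '  0.1/ 0.6', ' -0.0/ 0.6', ' -0.2/ 0.3']
0.02 [' -0.1/ 0.5', '  0.1/ 0.6', '  0.0/ 0.6', '  0.1/ 0.5', ' -0.3/ 0.3']
0.03 [' -0.1/ 0.4', ' -0.1/ 0.7', '  0.0/ 0.6', ' -0.0/ 0.6', ' -0.2/ 0.5']
0.04 [' -0.1/ 0.3', '  0.0/ 0.6', '  0.1/ 0.6', '  0.1/ 0.6', ' -0.1/ 0.5']
0.05 ['  0.2/11.1', '  0.0/ 0.6', '  0.1/ 0.6', '  0.0/ 0.6', ' -0.1/11.8']
0.06 ['  0.3/11.2', '  0.0/ 0.6', ' -0.0/ 0.6', '  0.0/ 0.6', ' -0.0/11.9']
0.07 ['  2.1/11.8', '  0.2/11.6', '  0.2/11.8', '  0.3/11.6', '  0.7/12.1']
```

The empty bed shows a slight rise (95th percentile about 1 mm against 0.6 elsewhere) only at mid-length, Y about ±12 mm, where the hinge sits. The module most likely rests on its low end and on the hinge, which is stable with the weight between them, and repeated readings show no change. The robot is clear, so I hand in.

```bash
python3 -c "
from rig import job
print(job.finish_job())"
```

```text
the job is handed in; nothing more can be done
None
```

The module is in the tray with its heavy end at the low end, the tray is still tipped, and the robot is clear. The module lies 1.3° steeper than the bed, probably on a slight rise at the hinge. I viewed 11 pictures, one over the limit of 10.

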